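# Pack the cigar sampler tray

### The job

Pack the wooden sampler tray: lay each of the three red-banded cigars flat in the lane that is cut to its length (long in the longest lane, middle in the middle-length lane, short in the shortest), and stand the brass punch upright in the round well. The two cigars without bands are not finished, so leave them where they lie.

Things in the scene. Friction and masses are not known exactly. Their poses are not given: they have to be found in the camera images.
- cigar_long_mid (a point): the long slim dark brown cigar with a red and gold paper band, 152 mm long, 17 mm wide, 16 mm high, 16 g. The point is its centre, half-way up; y runs along the cigar, z up. It lies flat on the table and does not roll. Other cigars may lie as near as 55 mm, centre to centre, so the fingers must not be opened wide.
- cigar_mid_mid (a point): the middle-length thick dark brown cigar with a red and gold paper band, 127 mm long, 19 mm wide, 18 mm high, 16 g. The point is its centre, half-way up; y runs along the cigar, z up. It lies flat on the table and does not roll. Other cigars may lie as near as 55 mm, centre to centre, so the fingers must not be opened wide.
- cigar_short_mid (a point): the short dark brown cigar with a red and gold paper band, 100 mm long, 17 mm wide, 17 mm high, 16 g. The point is its centre, half-way up; y runs along the cigar, z up. It lies flat on the table and does not roll. Other cigars may lie as near as 55 mm, centre to centre, so the fingers must not be opened wide.
- punch_mid (a point): the brass cap punch, a turned brass tool 67 mm tall that stands upright on its narrow mouth: 26 mm across near its top, narrower below, 110 g. The point is its centre, 33.5 mm above its foot; z up along the punch.
- plain_long_mid (a point): a long slim dark brown cigar WITHOUT a band, 146 mm long, 16 mm wide, 15 mm high: does not belong in the tray. The point is its centre; y runs along it.
- plain_mid_mid (a point): a middle-length thick dark brown cigar WITHOUT a band, 125 mm long, 19 mm wide, 18 mm high: does not belong in the tray. The point is its centre; y runs along it.
- lane_long_floor (a point): the longest of the three lanes of the fixed dark wooden sampler tray (184 x 204 mm, rim 24 mm high), 168 mm long between its end stops. The point is the middle of its floor, 6 mm above the table; x along the lane (away from the robot), y across, z up. 34 mm wide; side walls 12 mm high, open over the middle 58 mm of the length so that fingers reach the floor there.
- lane_mid_floor (a point): the lane of middle length in the tray, 143 mm long between its end stops; lanes lie 43 mm apart, in any order. The point is the middle of its floor, 6 mm above the table; x along the lane (away from the robot), y across, z up. 34 mm wide; side walls 12 mm high, open over the middle 58 mm of the length so that fingers reach the floor there.
- lane_short_floor (a point): the shortest lane in the tray, 116 mm long between its end stops. The point is the middle of its floor, 6 mm above the table; x along the lane (away from the robot), y across, z up. 34 mm wide; side walls 12 mm high, open over the middle 58 mm of the length so that fingers reach the floor there.
- well (a point): the round well for the punch, bored in the wooden block at the right-hand end of the tray: 30 mm across with a bevelled mouth, 16 mm deep, block top 20 mm above the table. The point is the centre of the well's floor, 4 mm above the table; x away from the robot, z up. 60 mm from the nearest lane's centre line.
There are look-alikes about, which are no part of the job. What is shaped like the part that bears punch_mid but green is not meant.

How it is judged:
At the end, for the whole second after the job is handed in: Each banded cigar flat on the floor of its lane (middle within 13 mm along, 11 mm across, 4 mm up, 0.25 rad); punch on the floor of the well (within 12 mm, tilt under 0.2 rad); unbanded cigars within 30 mm of where they lay; all at rest (x of cigar_long_mid in the frame of lane_long_floor between -0.013 and 0.013 m and y of cigar_long_mid in the frame of lane_long_floor between -0.011 and 0.011 m and z of cigar_long_mid in the frame of lane_long_floor below 0.012 m and angle between the y axis of cigar_long_mid and the x axis of lane_long_floor, either way round below 0.25 rad and linear speed of each of cigar_long, cigar_mid, cigar_short, punch below 0.01 m/s and x of cigar_mid_mid in the frame of lane_mid_floor between -0.013 and 0.013 m and y of cigar_mid_mid in the frame of lane_mid_floor between -0.011 and 0.011 m and z of cigar_mid_mid in the frame of lane_mid_floor below 0.013 m and angle between the y axis of cigar_mid_mid and the x axis of lane_mid_floor, either way round below 0.25 rad and x of cigar_short_mid in the frame of lane_short_floor between -0.013 and 0.013 m and y of cigar_short_mid in the frame of lane_short_floor between -0.011 and 0.011 m and z of cigar_short_mid in the frame of lane_short_floor below 0.0125 m and angle between the y axis of cigar_short_mid and the x axis of lane_short_floor, either way round below 0.25 rad and horizontal distance between punch_mid and well below 0.012 m and z of punch_mid in the frame of well below 0.038 m and angle between punch_mid's own z axis and vertical below 0.2 rad and distance of each of plain_long_mid, plain_mid_mid from where it was at the start of the episode below 0.03 m); the robot touches nothing.
It also fails if it takes over 109 s, if anything falls off the work surface, if the arm or the gripper's body presses on something with over 40 N, if the wrist force passes 120 N, or if a joint passes its speed limit or range.

### The arm

A 6-joint arm with a two-finger parallel gripper is mounted at the origin on the work surface; the furniture and walls round the work are solid. World frame = base frame: x ahead of the robot, y to its left, z up, the work surface at z = 0. Lengths are in m, angles in rad, forces in N, time in s.
With the tool pointing down it reaches from about 0.425 to 0.95 m from the base axis. Payload 3.5 kg.
Tool frame: the origin (TCP) lies midway between the tips of the shut fingers; the grasp point (between the pads) lies ctrl.grasp_offset behind it (ctrl.grasp_offset is the distance from the TCP to the grasp point, in m); x points along the fingers, y is the direction in which the jaws open and shut, and the axes are right-handed (so a half turn about x gives the same grasp; the last joint's range is limited). The gripper opens to 85 mm and grips with 20 to 120 N. Pads are 22 mm wide; open, the fingers measure 114 mm over their backs; the gripper's body (76 mm by 85 mm) begins 54 mm behind the grasp point. The pads swing forward as they close: fully open they stand 13 mm farther back than shut.
Start: joints at [-1.338, 0.286, 1.577, -0, 1.279, -0.15], TCP at [0.252, -0.626, 0.231] pointing down, gripper open.
Joint ranges: [-2.77, 2.77], [-0.9, 2.22], [0.21, 2.48], [-1.53, 4.67], [0.24, 2.81], [-2.84, 2.84]. Speed limits (rad/s): [2.79, 2.79, 3.14, 3.14, 3.14, 3.14].

### API

Orientations are given as a unit quaternion [x, y, z, w].
In Python, from plant import readout, read_camera, sign_off, ctrl gives the robot as it stands.
- The arm moves only by the tool drive_tool, never from a script. Its argument "steps" is a list of rows, each a list of 5 numbers: the shift along the tool's x, y, z in cm, then the turn about the tool's x in degrees, then the opening, from 0 (shut) to 1 (fully open). A call has 1 to 10 rows; each row shifts and turns the commanded pose from where the row before left it, along the tool's axes as they then stand; what a row does not reach is not made up. A row lasts 1/10 s, in which the tool goes at most 50 mm and 8.59 degrees, less where a joint would pass 70% of its speed; a pose out of reach is approached as far as the arm can. A call is refused whole if a number of a shift passes 5 or a number of a turn 8.59, either way. A call with a gripper value outside its range is refused whole. The fingers move at their own pace and stop on an object; "force" is the grip in N (left out, the last holds). Time passes only in rows, so rows that do not move let the fingers close. It gives the time, the measured TCP pose, the force and the opening at its end, in the units of the state.
- readout.get_state(): the state, without advancing time (a new reading comes with each control period).
- read_camera(name): name is "scene" or "top" or "wrist"; returns a dict with "frame" (480x640x3 uint8, red, green, blue), "vertical_fov" (degrees; the focal length in pixels is half the picture's height over the tangent of half this angle, whatever the lens; pixels are square), "cx", "cy" (the principal point, pixels), "k1" (the pictures are not rectified: a ray, as slopes to the right and down, at radius r is drawn at 1 + k1 r^2 times it, then the intrinsics apply), "eye" and "orientation" of the camera in the world. Camera axes: x right, y up, looking along -z (the intrinsics and any distortion apply to the point x, -y, -z); pixel columns grow to the right and rows downward; lengths in m; the calibration is good to about 2 mm. A picture is of the moment at which its call begins. There is no depth.
- sign_off(): hands the job in, once; it reports no verdict.
The state is a dict: "time": time; "qpos": joint angles; "dq": joint speeds; "joint_efforts": joint torques, N m; "eef_pos": TCP position; "tcp_rot": TCP orientation; "contact_force": force on the tool from outside, world axes, zero at the start; "wrist_torque": the same for the moment, N m; "opening": opening from 0.0 (shut) to 1.0 (fully open).
Only numpy, scipy, OpenCV 4.12 (cv2) and the standard library are available. Lean on these libraries where they do the work, as an engineer would, in place of code of your own. Each camera call takes 0.05 s, during which the arm holds its last target. There are 200 camera calls.

## Working session

There is one attempt and no reset: what is moved stays moved. The work goes in short steps, Python scripts to look and compute and a tool call to move; the robot and the scene stay as the last step left them, time stands still between calls to the robot, and variables do not carry over. Pictures are saved under pics/ and viewed, about 12 in all and at most 16, crops included, and the job is handed in when it is done.

Besides the shell and the picture viewer there is one more tool, called after ">>>" as a command line: name --pt "numbers of a row" for each row, then --argument value for the rest. drive_tool: Moves the arm, as the interface text tells. Its arguments: {"type":"object","properties":{"steps":{"type":"array","items":{"type":"array","items":{"type":"number"}}},"force":{"type":"number"}},"required":["steps"]}

```bash
mkdir -p pics; ls
python3 - <<'E'
from plant import readout, read_camera, ctrl
import cv2
print(readout.get_state(), ctrl.grasp_offset)
for n in ("scene","top"):
    c=read_camera(n); f=c.pop("frame"); print(n,c)
    cv2.imwrite(f"pics/{n}0.png",f[:,:,::-1])
E
```

```text
pics
{'time': 0.0, 'qpos': array([-1.33801126e+00,  2.87179118e-01,  1.57817149e+00,  2.67837992e-06,
        1.27855656e+00, -1.49952434e-01]), 'dq': array([-0.00083239,  0.00036974,  0.00118478,  0.00075724, -0.001224  ,
       -0.00019411]), 'joint_efforts': array([ 5.20902649e-04, -4.05980873e+01, -2.92626214e+01, -1.62915644e-04,
        5.83244255e-03,  8.32297133e-06]), 'eef_pos': array([ 0.25199399, -0.62550397,  0.22994117]), 'tcp_rot': array([-0.69416503, -0.135311  ,  0.69423098, -0.13367572]), 'contact_force': array([ 0.36593729, -0.3617355 ,  0.14387118]), 'wrist_torque': array([-0.03851402, -0.04137739,  0.01252958]), 'opening': 0.9992191489761244} 0.0187
scene {'vertical_fov': 53.37659919553002, 'cx': 323.84777650872445, 'cy': 246.89026633776774, 'k1': -0.130579450961169, 'eye': array([-0.37239415,  0.63475676,  0.72762912]), 'orientation': array([-0.24153056,  0.38887382,  0.75325397, -0.47228022])}
top {'vertical_fov': 48.395117531402605, 'cx': 323.1810496444128, 'cy': 226.30772045662002, 'k1': -0.1176747716436023, 'eye': array([0.30400346, 0.23410792, 0.99455773]), 'orientation': array([ 0.06304031, -0.06151664, -0.69553804,  0.71306974])}
```

View pics/top0.png

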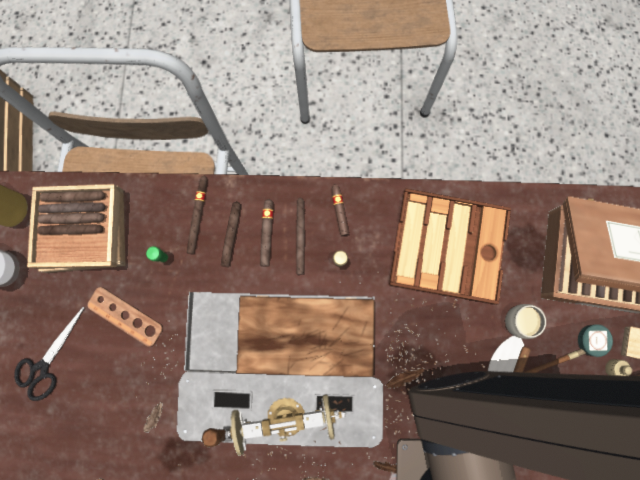

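View pics/scene0.png

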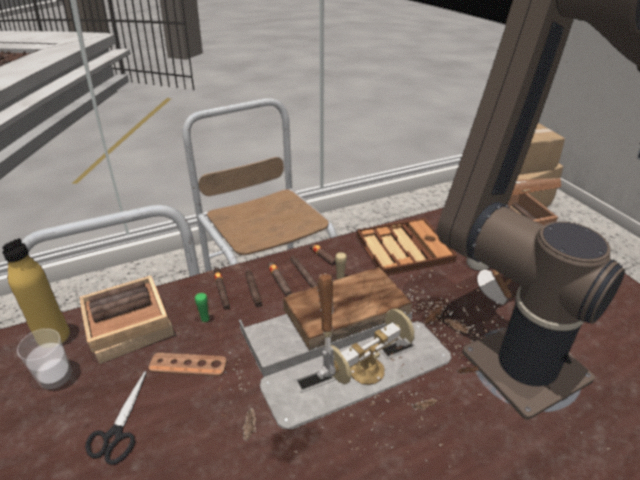

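Top view shows the banded cigars near (197,215), (267,233) and (340,210), the plain ones at (231,234) and (300,236), the punch at (340,258) and the tray at (450,247). In the scene view a cutter stands upright near (326,310). I'll take an enlarged crop next.

```bash
cat > h.py <<'E'
import numpy as np, cv2
from scipy.spatial.transform import Rotation as R
from plant import readout, read_camera, ctrl
def K(c):
    f=240/np.tan(np.radians(c["vertical_fov"])/2)
    return np.array([[f,0,c["cx"]],[0,f,c["cy"]],[0,0,1]]),np.array([c["k1"],0,0,0,0.])
def ray(c,px,z):
    k,d=K(c); p=cv2.undistortPoints(np.array(px,float).reshape(-1,1,2),k,d)[:,0]
    v=R.from_quat(c["orientation"]).apply(np.c_[p[:,0],-p[:,1],-np.ones(len(p))])
    return c["eye"]+v*((z-c["eye"][2])/v[:,2])[:,None]
def proj(c,P):
    k,d=K(c); q=R.from_quat(c["orientation"]).inv().apply(np.atleast_2d(P)-c["eye"])
    return cv2.projectPoints(q*[1,-1,-1],np.zeros(3),np.zeros(3),k,d)[0][:,0]
E
python3 - <<'E'
from h import *
f=cv2.imread("pics/top0.png")
a=cv2.resize(f[170:290,170:370],None,fx=4,fy=4,interpolation=cv2.INTER_CUBIC)
cv2.imwrite("pics/cig.png",a)
b=cv2.resize(f[180:310,380:520],None,fx=4,fy=4,interpolation=cv2.INTER_CUBIC); cv2.imwrite("pics/tray.png",b)
E
```

```text
(no output)
```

View pics/cig.png

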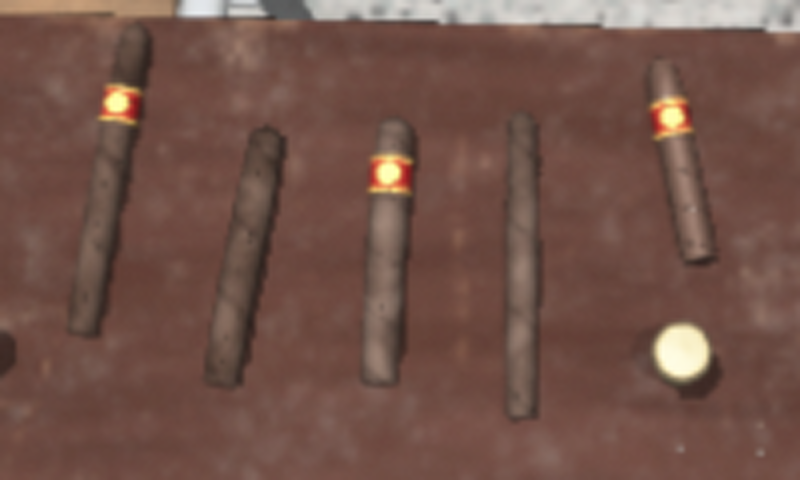

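View pics/tray.png

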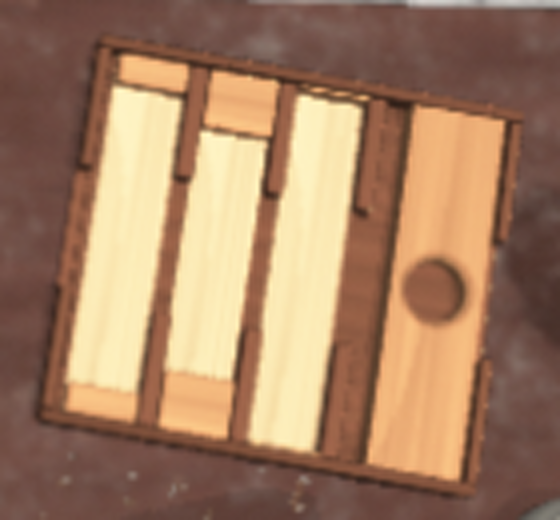

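Crop positions (x4). Cigars: long (135,28)-(84,335), middle (396,120)-(380,385), short (661,60)-(699,262), with the punch top at (682,352). The tray lanes from left to right are middle, short, long, and the well is at (434,291).

```bash
cat > m.py <<'E'
from h import *
c=read_camera("top")
C={'long':([(135,28),(84,335)],.008),'mid':([(396,120),(380,385)],.009),'short':([(661,60),(699,262)],.0085),'plong':([(521,115),(521,418)],.0075),'pmid':([(267,130),(222,385)],.009),'punch':([(682,352)]*2,.067)}
for n,(p,z) in C.items():
    w=ray(c,np.array(p)/4+170-.375,z); d=w[0]-w[1]
    print(n,w.mean(0).round(4),'len',np.hypot(*d[:2]).round(3),'yaw',np.degrees(np.arctan2(d[1],d[0])).round(1))
T={'mid':[(113,88),(187,95),(138,390),(65,383)],'short':[(200,130),(268,137),(235,380),(165,372)],'long':[(297,95),(363,100),(320,452),(248,443)]}
for n,p in T.items():
    w=ray(c,np.array(p)/4+[380,180]-.375,.006); d=w[0]+w[1]-w[2]-w[3]
    print('lane',n,w.mean(0).round(4),'len',np.hypot(*d[:2]).round(3)/2,'w',np.linalg.norm(w[0]-w[1]).round(3),'yaw',np.degrees(np.arctan2(d[1],d[0])).round(1))
print('well',ray(c,np.array([(434,291)])/4+[380,180]-.375,.020).round(4))
r=ray(c,np.array([(105,38),(522,115),(470,495),(42,415)])/4+[380,180]-.375,.024);print('rim',r.round(4),r.mean(0))
print('corners d',[np.linalg.norm(r[i]-r[i-1]).round(3) for i in range(4)])
s=readout.get_state(); print(R.from_quat(s['tcp_rot']).as_matrix().round(3))
# handle of cutter: scene base/top
E
python3 m.py
```

```text
long [0.4966 0.4782 0.008 ] len 0.15 yaw -5.5
mid [0.4654 0.3441 0.009 ] len 0.126 yaw -0.9
short [0.5124 0.2083 0.0085] len 0.099 yaw 11.6
plong [0.4608 0.2816 0.0075] len 0.144 yaw 1.9
pmid [0.4612 0.4115 0.009 ] len 0.123 yaw -6.9
punch [0.4145 0.2072 0.067 ] len 0.0 yaw 0.0
lane mid [0.4602 0.0726 0.006 ] len 0.1425 w 0.036 yaw -9.4
lane short [0.4535 0.0295 0.006 ] len 0.117 w 0.033 yaw -8.5
lane long [ 0.4466 -0.0134  0.006 ] len 0.1685 w 0.032 yaw -8.4
well [[ 0.4361 -0.0694  0.02  ]]
rim [[ 0.5516  0.0851  0.024 ]
 [ 0.5201 -0.1131  0.024 ]
 [ 0.3419 -0.0829  0.024 ]
 [ 0.3747  0.1141  0.024 ]] [0.44705784 0.00080365 0.024     ]
corners d [np.float64(0.179), np.float64(0.201), np.float64(0.181), np.float64(0.2)]
[[-0.     0.373 -0.928]
 [ 0.002 -0.928 -0.373]
 [-1.    -0.002 -0.   ]]
```

All sizes agree with what is given (lengths within 3 mm, lanes 43 mm apart). I'll move toward the short cigar first.

>>> drive_tool --pt "0 0 0 8.5 0.5" --pt "0 0 0 8.5 0.5" --pt "0 0 0 4.9 0.5" --pt "0 -3.8 -3 0 0.5" --pt "0 -3.8 -3 0 0.5" --pt "0 -3.8 -3 0 0.5" --pt "0 -3.8 -3 0 0.5" --pt "0 -3.8 -3 0 0.5" --pt "0 -3.8 -3 0 0.5" --pt "0 -3.8 -3 0 0.5"

```text
time: 1.15
eef_pos: [0.4628, -0.3581, 0.2311]
tcp_rot: [-0.707, -0.0, 0.707, -0.0]
contact_force: [-0.2, -0.1, -0.9]
opening: 0.497
```

Run:
```python
from h import *
s=readout.get_state(); print(s['eef_pos'],s['qpos'].round(2),R.from_quat(s['tcp_rot']).as_matrix().round(3))
a=read_camera("top"); b=read_camera("scene")
def tri(p,q):
    u=ray(a,[p],0)[0]-a['eye'];v=ray(b,[q],0)[0]-b['eye']
    A=np.c_[u,-v]; t=np.linalg.lstsq(A,b['eye']-a['eye'],rcond=None)[0]
    return a['eye']+t[0]*u,b['eye']+t[1]*v
print('handle top',tri((210,437),(327,277)))
```

```text
[ 0.46277293 -0.3581246   0.23108944] [-0.83  0.09  1.8   0.    1.25  0.74] [[-0.  0. -1.]
 [ 0. -1. -0.]
 [-1. -0.  0.]]
handle top (array([0.14516331, 0.38149032, 0.25960202]), array([0.14266758, 0.37711534, 0.25926408]))
```

>>> drive_tool --pt "0 -4.8 -0.4 0 0.5" --pt "0 -4.8 -0.4 0 0.5" --pt "0 -4.8 -0.4 0 0.5" --pt "0 -4.8 -0.4 0 0.5" --pt "0 -4.8 -0.4 0 0.5" --pt "0 -4.8 -0.4 0 0.5" --pt "0 -4.8 -0.4 0 0.5" --pt "0 -4.8 -0.4 0 0.5" --pt "0 -4.8 -0.4 0 0.5" --pt "0 -4.8 -0.4 0 0.5"

```text
time: 2.25
eef_pos: [0.5016, 0.1213, 0.2313]
tcp_rot: [0.707, -0.0, -0.707, 0.0]
contact_force: [1.5, -0.2, -0.4]
opening: 0.498
```

>>> drive_tool --pt "0 -4.3 -0.5 0 0.5" --pt "0 -4.3 -0.5 0 0.5" --pt "4.5 0 0 -5.8 0.45" --pt "4.5 0 0 -5.8 0.45" --pt "0 0 0 0 0.45"

```text
time: 2.75
eef_pos: [0.5066, 0.2048, 0.1339]
tcp_rot: [-0.698, -0.071, 0.709, -0.072]
contact_force: [-1.7, -0.3, -1.4]
opening: 0.449
```

```bash
cat > w.py <<'E'
from h import *
import sys
s=readout.get_state(); print(s['time'],s['eef_pos'].round(4),s['qpos'].round(2),s['opening'])
c=read_camera("wrist"); cv2.imwrite(f"pics/{sys.argv[1]}.png",c["frame"][:,:,::-1])
import pickle; pickle.dump(c,open(f"pics/{sys.argv[1]}.pkl","wb"))
print({k:v for k,v in c.items() if k!='frame'})
E
python3 w.py w1
```

```text
2.75 [0.5066 0.2048 0.1339] [ 0.2   0.12  1.96 -0.    1.08  1.57] 0.4491932619707748
{'vertical_fov': 65.04445223074377, 'cx': 315.6605561451078, 'cy': 240.0767565046683, 'k1': -0.04438990067317058, 'eye': array([0.59044497, 0.22115068, 0.27565803]), 'orientation': array([-0.13294811,  0.10747106, -0.62205415,  0.76408338])}
```

View pics/w1.png

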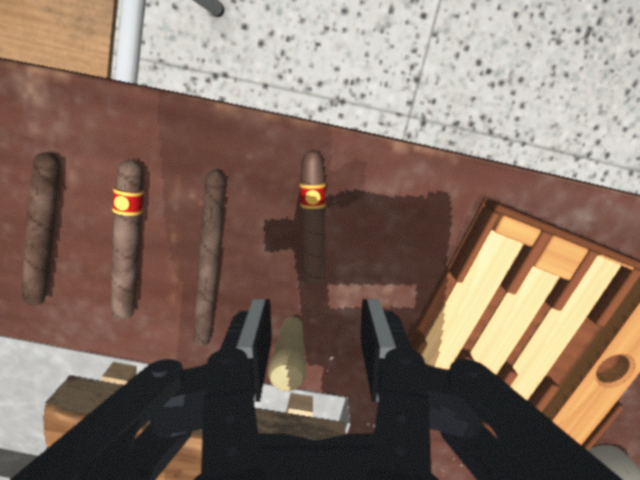

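The wrist view shows the short cigar at (313,150)-(314,281), the middle one at (131,160)-(122,317), the punch at (287,350) and the well at (615,369).

Run:
```python
from h import *
import pickle
c=pickle.load(open("pics/w1.pkl","rb"))
for n,p,z in [('short',[(313,150),(314,281)],.0085),('mid',[(131,160),(122,317)],.009),('punchtop',[(287,376)]*2,.067),('punchfoot',[(293,320)]*2,.0),('well',[(615,369)]*2,.02)]:
    w=ray(c,p,z); d=w[0]-w[1]; print(n,w.mean(0).round(4),np.hypot(*d[:2]).round(3),np.degrees(np.arctan2(d[1],d[0])).round(1))
print(readout.get_state()['eef_pos'])
```

```text
short [0.5125 0.2063 0.0085] 0.101 12.0
mid [0.4642 0.3428 0.009 ] 0.131 -1.1
punchtop [0.4172 0.2049 0.067 ] 0.0 0.0
punchfoot [0.4199 0.205  0.    ] 0.0 0.0
well [ 0.4379 -0.0731  0.02  ] 0.0 0.0
[0.50909875 0.20507632 0.13781099]
```

>>> drive_tool --pt "4.5 0 0 0 0.45" --pt "4.5 0 0 0 0.45" --pt "2.5 0 0 0 0.45" --pt "1.5 0 0 0 0.45" --pt "0.6 0 0 0 0.45" --pt "0 0 0 0 0.45" --pt "0 0 0 0 0.45"

```text
time: 3.5
eef_pos: [0.5136, 0.2063, 0.0075]
tcp_rot: [0.705, 0.072, -0.702, 0.071]
contact_force: [0.5, 0.4, 0.5]
opening: 0.452
```

>>> drive_tool --force 30 --pt "0 0 0 0 0.45" --pt "0.2 0 0 0 0" --pt "0 0 0 0 0" --pt "0 0 0 0 0" --pt "0 0 0 0 0" --pt "0 0 0 0 0"

```text
time: 4.1
eef_pos: [0.5123, 0.2062, 0.0041]
tcp_rot: [0.704, 0.072, -0.703, 0.072]
contact_force: [-1.0, -0.4, 6.2]
opening: 0.188
```

>>> drive_tool --pt "-2 0 0 0 0" --pt "-4.5 0 0 0 0" --pt "-3.5 0 0 7 0" --pt "0 0 0 7 0" --pt "0 0 0 6.9 0" --pt "0 4.6 0.74 0 0" --pt "0 4.6 0.74 0 0" --pt "0 4.6 0.74 0 0" --pt "0 4.6 0.74 0 0" --pt "0 0 0 0 0"

```text
time: 5.1
eef_pos: [0.4507, 0.0256, 0.1023]
tcp_rot: [-0.704, 0.06, 0.705, 0.059]
contact_force: [0.0, 0.4, 0.2]
opening: 0.191
```

>>> drive_tool --pt "0 0 0 0 0" --pt "0 0 0 0 0" --pt "0 0 0 0 0"

```text
time: 5.4
eef_pos: [0.453, 0.0303, 0.1032]
tcp_rot: [-0.705, 0.056, 0.705, 0.057]
contact_force: [0.5, 0.2, 0.0]
opening: 0.186
```

```bash
python3 w.py w2
```

```text
5.4 [0.453  0.0303 0.1032] [-0.16 -0.06  2.21  0.    0.99  1.57] 0.18589781139059802
{'vertical_fov': 65.04445223074377, 'cx': 315.6605561451078, 'cy': 240.0767565046683, 'k1': -0.04438990067317058, 'eye': array([0.53545282, 0.01618326, 0.24614716]), 'orientation': array([ 0.10635543, -0.12411541,  0.75072678, -0.6400728 ])}
```

View pics/w2.png

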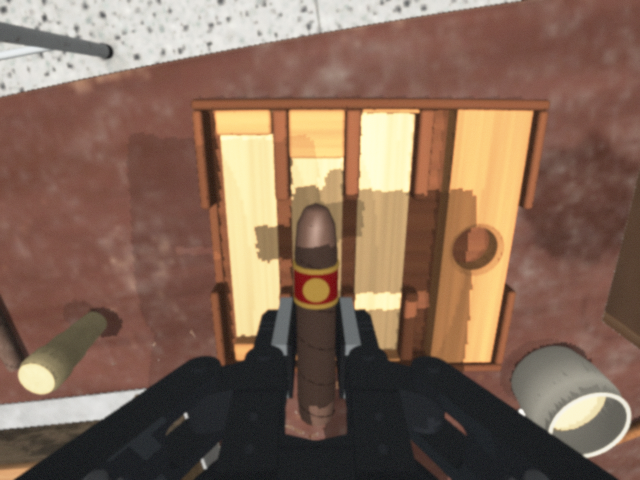

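Everything in the wrist view is square with the tray. Far floor edges of the lanes: middle (221..273,135), short (292..344,157), long (362..414,112). The well is at (477,249).

Run:
```python
from h import *
import pickle
c=pickle.load(open("pics/w2.pkl","rb"))
y=np.radians(-9.3); u=np.array([np.cos(y),np.sin(y),0])
for n,p,L in [('mid',[(221,135),(273,135)],.143),('short',[(292,157),(344,157)],.116),('long',[(362,112),(414,112)],.168)]:
    w=ray(c,p,.006); d=w[0]-w[1]; print(n,(w.mean(0)-u*L/2).round(4),'w',np.hypot(*d[:2]).round(3),np.degrees(np.arctan2(d[1],d[0])).round(1)-90)
print(ray(c,[(477,249)],.02))
print('cig tip/band', ray(c,[(317,206)],.105), ray(c,[(316,290)],.118))
```

```text
mid [0.4586 0.0716 0.006 ] w 0.032 -9.299999999999997
short [0.4516 0.0281 0.006 ] w 0.033 -9.099999999999994
long [ 0.446  -0.0139  0.006 ] w 0.032 -8.799999999999997
[[ 0.43684927 -0.07370059  0.02      ]]
cig tip/band [[0.50153351 0.02097424 0.105     ]] [[0.47266994 0.02599486 0.118     ]]
```

>>> drive_tool --pt "4 0.1 0 0 0" --pt "3 0 0 0 0" --pt "1.3 0 0 0 0" --pt "0.6 0 0 0 0" --pt "0 0 0 0 0" --pt "0 0 0 0 0" --pt "0 0 0 0 0"

```text
time: 6.15
eef_pos: [0.454, 0.0281, 0.0157]
tcp_rot: [0.706, -0.057, -0.704, -0.057]
contact_force: [0.6, -0.4, -1.2]
opening: 0.193
```

>>> drive_tool --pt "0.3 0 0 0 0" --pt "0.2 0 0 0 0" --pt "0 0 0 0 0" --pt "0 0 0 0 0.36" --pt "0 0 0 0 0.36" --pt "0 0 0 0 0.36"

```text
time: 6.75
eef_pos: [0.4524, 0.0282, 0.0091]
tcp_rot: [-0.705, 0.057, 0.705, 0.057]
contact_force: [-0.3, -0.9, -0.6]
opening: 0.361
```

>>> drive_tool --pt "-2 0 0 0 0.36" --pt "-4.5 0 0 0 0.36" --pt "-4.5 0 0 0 0.36" --pt "0 0 0 0 0.36"

```text
time: 7.15
eef_pos: [0.4574, 0.0275, 0.126]
tcp_rot: [0.71, -0.057, -0.7, -0.057]
contact_force: [0.4, 0.3, 0.4]
opening: 0.358
```

>>> drive_tool --pt "0 -4.46 0.55 0 0.42" --pt "0 -4.46 0.55 0 0.42" --pt "0 -4.46 0.55 0 0.42" --pt "0 -4.46 0.55 0 0.42" --pt "0 -4.46 0.55 0 0.42" --pt "0 -4.46 0.55 0 0.42" --pt "0 -4.46 0.55 0 0.42" --pt "0 0 0 -8.3 0.42" --pt "0 0 0 0 0.42" --pt "0 0 0 0 0.42"

```text
time: 8.15
eef_pos: [0.4644, 0.342, 0.1183]
tcp_rot: [-0.707, 0.007, 0.708, 0.007]
contact_force: [-0.4, 0.0, 0.6]
opening: 0.42
```

>>> drive_tool --pt "0 0 0 0 0.42" --pt "0 0 0 0 0.42"

```text
time: 8.35
eef_pos: [0.465, 0.3416, 0.1192]
tcp_rot: [-0.707, 0.007, 0.707, 0.007]
contact_force: [-0.8, -0.2, 0.7]
opening: 0.415
```

```bash
python3 w.py w3
```

```text
8.35 [0.465  0.3416 0.1192] [ 0.46  0.19  1.91 -0.    1.04  2.05] 0.41490123361373016
{'vertical_fov': 65.04445223074377, 'cx': 315.6605561451078, 'cy': 240.0767565046683, 'k1': -0.04438990067317058, 'eye': array([0.54855148, 0.33919893, 0.26219158]), 'orientation': array([ 0.11491704, -0.11624393,  0.7040113 , -0.69112192])}
```

View pics/w3.png

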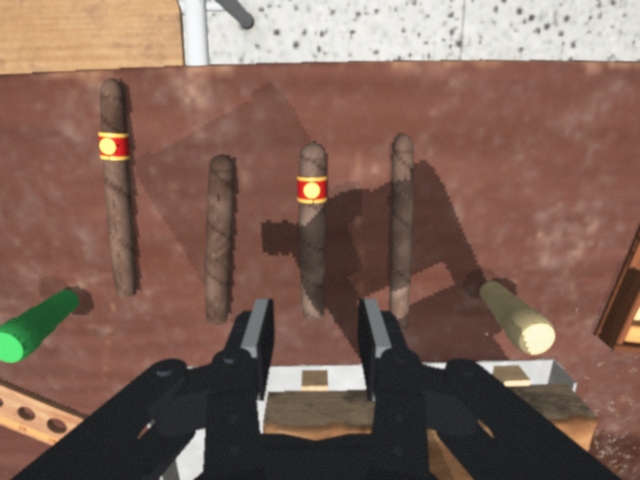

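The middle cigar is centred under the fingers at (313,145)-(312,317), and the long one lies at (112,80)-(125,296). Descending.

>>> drive_tool --pt "4.5 0 0 0 0.42" --pt "4 0 0 0 0.42" --pt "2 0 0 0 0.42" --pt "0.7 0 0 0 0.42" --pt "0 0 0 0 0.42" --pt "0 0 0 0 0.42" --pt "0 0 0 0 0.42" --pt "0 0 0 0 0.42"

```text
time: 9.2
eef_pos: [0.466, 0.3431, 0.009]
tcp_rot: [0.708, -0.006, -0.706, -0.006]
contact_force: [0.5, -0.4, 0.5]
opening: 0.419
```

Run:
```python
from h import *
import pickle
c=pickle.load(open("pics/w3.pkl","rb"))
for n,p,z in [('mid',[(313,144),(312,317)],.009),('long',[(112,80),(125,296)],.008),('punchfoot',[(490,288)]*2,0)]:
    w=ray(c,p,z); d=w[0]-w[1]; print(n,w.mean(0).round(4),np.hypot(*d[:2]).round(3),np.degrees(np.arctan2(d[1],d[0])).round(1))
print(readout.get_state()['eef_pos'])
```

```text
mid [0.4645 0.3427 0.009 ] 0.129 -1.5
long [0.4957 0.4771 0.008 ] 0.153 -7.0
punchfoot [0.4173 0.2056 0.    ] 0.0 0.0
[0.46601973 0.34306768 0.00896284]
```

>>> drive_tool --pt "0.5 0 0 0 0.42" --pt "0 0 0 0 0" --pt "0 0 0 0 0" --pt "0 0 0 0 0" --pt "0 0 0 0 0" --pt "0 0 0 0 0"

```text
time: 9.8
eef_pos: [0.4648, 0.3425, 0.0022]
tcp_rot: [-0.707, 0.006, 0.707, 0.006]
contact_force: [-0.6, -0.4, -0.6]
opening: 0.215
```

>>> drive_tool --pt "-2 0 0 0 0" --pt "-4.5 0 0 0 0" --pt "-3.7 0 0 8.3 0" --pt "0 4.47 -0.64 0 0" --pt "0 4.47 -0.64 0 0" --pt "0 4.47 -0.64 0 0" --pt "0 4.47 -0.64 0 0" --pt "0 4.47 -0.64 0 0" --pt "0 4.47 -0.64 0 0" --pt "0 0 0 0 0"

```text
time: 10.8
eef_pos: [0.4597, 0.0675, 0.1045]
tcp_rot: [0.705, -0.06, -0.704, -0.059]
contact_force: [-0.1, 1.2, 0.9]
opening: 0.212
```

>>> drive_tool --pt "0 0 0 0 0" --pt "0 0 0 0 0" --pt "0 0 0 0 0"

```text
time: 11.1
eef_pos: [0.4595, 0.0728, 0.1042]
tcp_rot: [-0.705, 0.056, 0.705, 0.056]
contact_force: [0.6, 1.0, -0.4]
opening: 0.218
```

```bash
python3 w.py w4
```

```text
11.1 [0.4595 0.0728 0.1042] [-0.06 -0.03  2.18  0.    0.99  1.67] 0.2178325858455203
{'vertical_fov': 65.04445223074377, 'cx': 315.6605561451078, 'cy': 240.0767565046683, 'k1': -0.04438990067317058, 'eye': array([0.54199611, 0.05874738, 0.24723486]), 'orientation': array([ 0.10633914, -0.12406261,  0.7506976 , -0.64011996])}
```

View pics/w4.png

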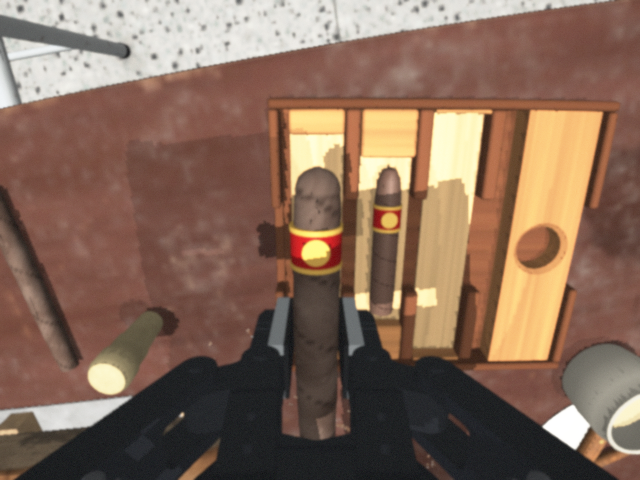

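The short cigar sits cleanly in its lane at (388,170)-(383,317), and the middle one is aligned above its own. Lowering.

>>> drive_tool --pt "4 0 0 0 0" --pt "3 0 0 0 0" --pt "1.3 0 0 0 0" --pt "0.6 0 0 0 0" --pt "0 0 0 0 0" --pt "0 0 0 0 0" --pt "0 0 0 0 0"

```text
time: 11.85
eef_pos: [0.461, 0.0717, 0.0168]
tcp_rot: [0.706, -0.057, -0.704, -0.057]
contact_force: [0.6, -0.5, -0.4]
opening: 0.217
```

>>> drive_tool --pt "0.4 0 0 0 0" --pt "0.2 0 0 0 0" --pt "0 0 0 0 0" --pt "0 0 0 0 0" --pt "0 0 0 0 0"

```text
time: 12.35
eef_pos: [0.4597, 0.0716, 0.0093]
tcp_rot: [0.705, -0.057, -0.705, -0.057]
contact_force: [-0.0, 0.0, -0.0]
opening: 0.216
```

>>> drive_tool --pt "0.1 0 0 0 0.35" --pt "0 0 0 0 0.35" --pt "0 0 0 0 0.35" --pt "-2 0 0 0 0.35" --pt "-4.5 0 0 0 0.35" --pt "-4.5 0 0 0 0.35" --pt "0 0 0 0 0.35"

```text
time: 13.05
eef_pos: [0.4646, 0.0715, 0.1254]
tcp_rot: [0.71, -0.057, -0.7, -0.057]
contact_force: [-0.2, -0.5, 0.3]
opening: 0.35
```

>>> drive_tool --pt "0 -4.51 0.33 0 0.4" --pt "0 -4.51 0.33 0 0.4" --pt "0 -4.51 0.33 0 0.4" --pt "0 -4.51 0.33 0 0.4" --pt "0 -4.51 0.33 0 0.4" --pt "0 -4.51 0.33 0 0.4" --pt "0 -4.51 0.33 0 0.4" --pt "0 -4.51 0.33 0 0.4" --pt "0 -4.51 0.33 0 0.4" --pt "0 0 0 -2.8 0.4"

```text
time: 14.05
eef_pos: [0.495, 0.4817, 0.117]
tcp_rot: [-0.706, 0.037, 0.706, 0.039]
contact_force: [0.7, -1.0, -0.3]
opening: 0.4
```

>>> drive_tool --pt "0 0 0 0 0.4" --pt "0 0 0 0 0.4" --pt "0 0 0 0 0.4"

```text
time: 14.35
eef_pos: [0.4957, 0.476, 0.1179]
tcp_rot: [-0.706, 0.041, 0.706, 0.04]
contact_force: [0.1, 0.1, -0.1]
opening: 0.399
```

```bash
python3 w.py w5
```

```text
14.35 [0.4957 0.476  0.1179] [ 0.62  0.42  1.63 -0.    1.1   2.3 ] 0.3992828371214037
{'vertical_fov': 65.04445223074377, 'cx': 315.6605561451078, 'cy': 240.0767565046683, 'k1': -0.04438990067317058, 'eye': array([0.5787061 , 0.46580267, 0.26089848]), 'orientation': array([ 0.10953082, -0.12150857,  0.73607523, -0.65683478])}
```

View pics/w5.png

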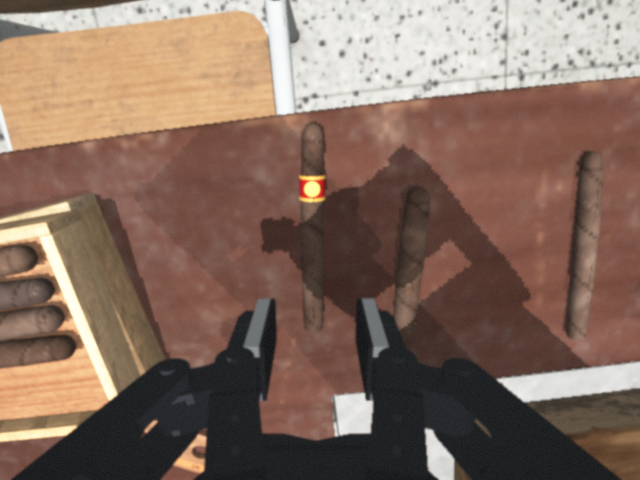

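The long cigar is centred and aligned at (313,125)-(314,328), so I'll descend and grip it.

>>> drive_tool --pt "4.5 0 0 0 0.4" --pt "4 0 0 0 0.4" --pt "2 0 0 0 0.4" --pt "0.6 0 0 0 0.4" --pt "0 0 0 0 0.4" --pt "0 0 0 0 0.4" --pt "0 0 0 0 0.4" --pt "0 0 0 0 0.4"

```text
time: 15.2
eef_pos: [0.4968, 0.4778, 0.0094]
tcp_rot: [0.707, -0.039, -0.705, -0.041]
contact_force: [0.8, -0.8, 0.1]
opening: 0.4
```

>>> drive_tool --pt "0.3 0 0 0 0.4" --pt "0 0 0 0 0" --pt "0 0 0 0 0" --pt "0 0 0 0 0" --pt "0 0 0 0 0" --pt "0 0 0 0 0"

```text
time: 15.8
eef_pos: [0.4957, 0.4771, 0.0044]
tcp_rot: [0.706, -0.04, -0.706, -0.04]
contact_force: [-0.0, 0.2, -0.3]
opening: 0.183
```

>>> drive_tool --pt "-2 0 0 0 0" --pt "-4.5 0 0 0 0" --pt "-3.7 0 0 2.8 0" --pt "0 4.48 -0.28 0 0" --pt "0 4.48 -0.28 0 0" --pt "0 4.48 -0.28 0 0" --pt "0 4.48 -0.28 0 0" --pt "0 4.48 -0.28 0 0" --pt "0 4.48 -0.28 0 0" --pt "0 4.48 -0.28 0 0"

```text
time: 16.8
eef_pos: [0.4639, 0.1628, 0.1063]
tcp_rot: [0.705, -0.057, -0.705, -0.057]
contact_force: [0.2, -0.3, -0.5]
opening: 0.183
```

>>> drive_tool --pt "0 4.48 -0.28 0 0" --pt "0 4.48 -0.28 0 0" --pt "0 4.48 -0.28 0 0" --pt "0 4.48 -0.28 0 0" --pt "0 0 0 0 0" --pt "0 0 0 0 0" --pt "0 0 0 0 0" --pt "0 0 0 0 0"

```text
time: 17.6
eef_pos: [0.4467, -0.0131, 0.1062]
tcp_rot: [-0.705, 0.056, 0.705, 0.056]
contact_force: [0.3, -0.1, -0.3]
opening: 0.189
```

```bash
python3 w.py w6
```

```text
17.6 [ 0.4467 -0.0131  0.1062] [-0.26 -0.08  2.22  0.    1.    1.47] 0.18859357174969393
{'vertical_fov': 65.04445223074377, 'cx': 315.6605561451078, 'cy': 240.0767565046683, 'k1': -0.04438990067317058, 'eye': array([ 0.52914602, -0.02714393,  0.24914567]), 'orientation': array([ 0.10637556, -0.1241339 ,  0.75064892, -0.64015718])}
```

View pics/w6.png

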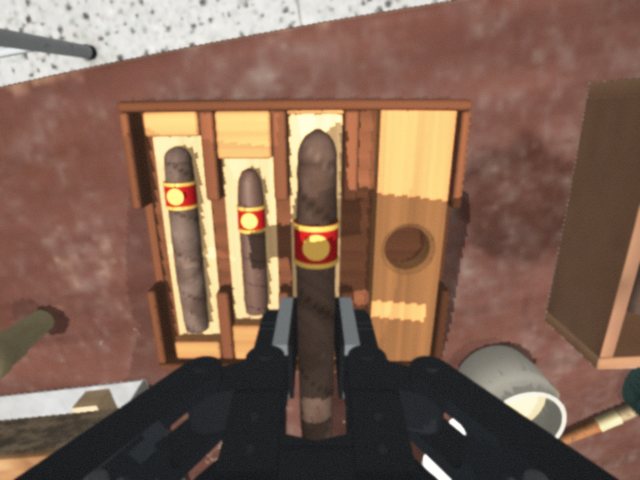

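Middle and short cigars are seated at (187,240) and (252,240). The long one is over its lane, and the well is at (410,246).

>>> drive_tool --pt "4 0 0 0 0" --pt "3 0 0 0 0" --pt "1.4 0 0 0 0" --pt "0.7 0 0 0 0" --pt "0 0 0 0 0" --pt "0 0 0 0 0" --pt "0 0 0 0 0"

```text
time: 18.35
eef_pos: [0.4479, -0.0144, 0.0165]
tcp_rot: [0.706, -0.057, -0.704, -0.057]
contact_force: [-0.3, -0.8, 0.2]
opening: 0.185
```

>>> drive_tool --pt "0.3 0 0 0 0" --pt "0.2 0 0 0 0" --pt "0 0 0 0 0" --pt "0 0 0 0 0" --pt "0 0 0 0 0"

```text
time: 18.85
eef_pos: [0.4467, -0.0143, 0.0103]
tcp_rot: [-0.705, 0.057, 0.705, 0.057]
contact_force: [-0.2, 0.2, 0.1]
opening: 0.18
```

Run:
```python
from h import *
import pickle
for n,p in (("w6",(410,246)),("w4",(541,246)),("w2",(477,249))):
    c=pickle.load(open(f"pics/{n}.pkl","rb")); print('well',ray(c,[p],.02))
c=pickle.load(open("pics/w6.pkl","rb")); print('cup base',ray(c,[(462,366),(500,345),(555,372)],0.0))
```

```text
well [[ 0.43833289 -0.07477771  0.02      ]]
well [[ 0.43826333 -0.07372091  0.02      ]]
well [[ 0.43684927 -0.07370059  0.02      ]]
cup base [[ 0.32162712 -0.11279369  0.        ]
 [ 0.33639626 -0.14320362  0.        ]
 [ 0.30185646 -0.18915483  0.        ]]
```

>>> drive_tool --pt "0 0 0 0 0.35" --pt "0 0 0 0 0.35" --pt "0 0 0 0 0.35" --pt "-2 0 0 0 0.35" --pt "-4.5 0 0 0 0.35" --pt "-4.5 0 0 0 0.35" --pt "0 0 0 0 0.35"

```text
time: 19.55
eef_pos: [0.4515, -0.0154, 0.1273]
tcp_rot: [0.71, -0.058, -0.7, -0.056]
contact_force: [1.0, -1.1, -0.1]
opening: 0.35
```

>>> drive_tool --pt "0 -4.24 1.3 0 0.6" --pt "0 -4.24 1.3 0 0.6" --pt "0 -4.24 1.3 0 0.6" --pt "0 -4.24 1.3 0 0.6" --pt "0 -4.24 1.3 0 0.6" --pt "0 0 0 0 0.6" --pt "0 0 0 0 0.6" --pt "0 0 0 0 0.6" --pt "0 0 0 0 0.6"

```text
time: 20.45
eef_pos: [0.4169, 0.2043, 0.1201]
tcp_rot: [-0.705, 0.058, 0.705, 0.058]
contact_force: [0.3, -0.8, -0.5]
opening: 0.599
```

```bash
python3 w.py w7
```

```text
20.45 [0.4169 0.2043 0.1201] [ 0.24 -0.06  2.17 -0.    1.03  1.97] 0.5991862739066268
{'vertical_fov': 65.04445223074377, 'cx': 315.6605561451078, 'cy': 240.0767565046683, 'k1': -0.04438990067317058, 'eye': array([0.49937089, 0.18991875, 0.26304875]), 'orientation': array([ 0.10630294, -0.12414607,  0.7520356 , -0.6385373 ])}
```

View pics/w7.png

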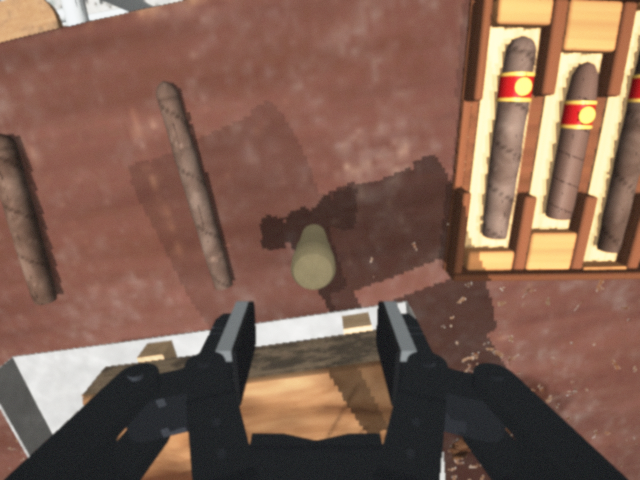

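The punch is centred between the fingers with its top at (314,269), and all three cigars are in their lanes.

>>> drive_tool --pt "4 0 0 0 0.6" --pt "3 0 0 0 0.6" --pt "1.3 0 0 0 0.6" --pt "0 0 0 0 0.6" --pt "0 0 0 0 0.6" --pt "0 0 0 0 0.6" --pt "0 0 0 0 0.6" --pt "0 0 0 0 0.6"

```text
time: 21.3
eef_pos: [0.4175, 0.2057, 0.0384]
tcp_rot: [0.706, -0.057, -0.704, -0.057]
contact_force: [0.4, -0.5, -0.0]
opening: 0.6
```

Run:
```python
from h import *
import pickle
c=pickle.load(open("pics/w7.pkl","rb")); print('punch',ray(c,[(314,269)],.067),ray(c,[(314,229)],.0))
```

```text
punch [[0.41653013 0.20419759 0.067     ]] [[0.41951859 0.20389496 0.        ]]
```

>>> drive_tool --force 50 --pt "0.5 0 0 0 0.6" --pt "0 0 0 0 0" --pt "0 0 0 0 0" --pt "0 0 0 0 0" --pt "0 0 0 0 0" --pt "0 0 0 0 0" --pt "0 0 0 0 0"

```text
time: 22.0
eef_pos: [0.4166, 0.2053, 0.0323]
tcp_rot: [-0.705, 0.057, 0.705, 0.057]
contact_force: [-1.2, -0.6, -0.3]
opening: 0.277
```

>>> drive_tool --pt "-2 0 0 0 0" --pt "-4 0 0 0 0" --pt "-2 0 0 0 0" --pt "0 4.53 -1.09 0 0" --pt "0 4.53 -1.09 0 0" --pt "0 4.53 -1.09 0 0" --pt "0 4.53 -1.09 0 0" --pt "0 4.53 -1.09 0 0" --pt "0 4.53 -1.09 0 0" --pt "0 0 0 0 0"

```text
time: 23.0
eef_pos: [0.4383, -0.0782, 0.1129]
tcp_rot: [0.705, -0.06, -0.704, -0.059]
contact_force: [0.4, 0.4, -1.3]
opening: 0.282
```

>>> drive_tool --pt "0 0 0 0 0" --pt "0 0 0 0 0" --pt "0 0 0 0 0" --pt "0 0 0 0 0"

```text
time: 23.4
eef_pos: [0.4374, -0.0721, 0.1121]
tcp_rot: [-0.705, 0.056, 0.705, 0.056]
contact_force: [0.3, -0.3, -0.8]
opening: 0.277
```

```bash
python3 w.py w8
```

```text
23.4 [ 0.4374 -0.0721  0.1121] [-0.39 -0.1   2.23  0.    1.02  1.34] 0.27671771193608957
{'vertical_fov': 65.04445223074377, 'cx': 315.6605561451078, 'cy': 240.0767565046683, 'k1': -0.04438990067317058, 'eye': array([ 0.51983195, -0.08612614,  0.25510942]), 'orientation': array([ 0.10637968, -0.12410396,  0.75059749, -0.6402226 ])}
```

View pics/w8.png

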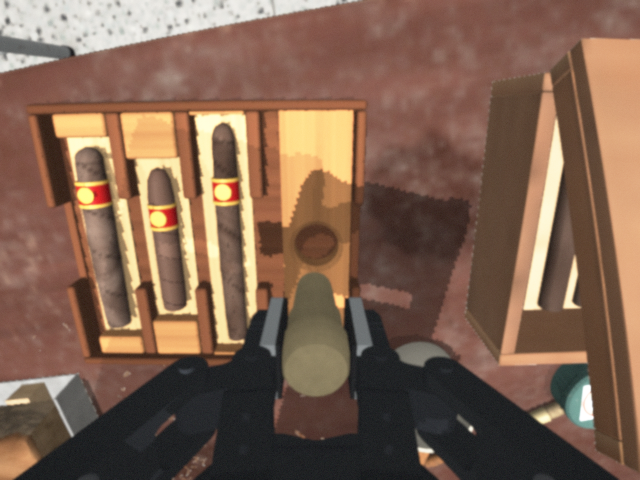

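The punch hangs upright over the well; the well mouth is at (317,243) and the punch foot's far edge near (317,274).

Run:
```python
from h import *
import pickle
c=pickle.load(open("pics/w8.pkl","rb")); print('well',ray(c,[(317,243)],.02),'foot far edge',ray(c,[(317,274)],.08), 'top far/near', ray(c,[(317,335),(317,396)],.147), 'box',ray(c,[(490,82),(468,318)],.08))
```

```text
well [[ 0.43853847 -0.07423755  0.02      ]] foot far edge [[ 0.44283281 -0.07466557  0.08      ]] top far/near [[ 0.45039711 -0.07558292  0.147     ]
 [ 0.42537524 -0.07162156  0.147     ]] box [[ 0.52092985 -0.16358881  0.08      ]
 [ 0.40460221 -0.15030879  0.08      ]]
```

>>> drive_tool --pt "2.5 0 0 0 0" --pt "2 0 0 0 0" --pt "0 0 0 0 0" --pt "0 0 0 0 0" --pt "0 0 0 0 0" --pt "0 0 0 0 0"

```text
time: 24.05
eef_pos: [0.4385, -0.0737, 0.0686]
tcp_rot: [0.706, -0.057, -0.704, -0.057]
contact_force: [0.3, -0.3, -0.8]
opening: 0.277
```

>>> drive_tool --pt "1 0 0 0 0" --pt "1 0 0 0 0" --pt "0.5 0 0 0 0" --pt "0.2 0 0 0 0" --pt "0 0 0 0 0" --pt "0 0 0 0 0" --pt "0 0 0 0 0" --pt "0 0 0 0 0"

```text
time: 24.85
eef_pos: [0.4378, -0.0735, 0.0406]
tcp_rot: [0.705, -0.057, -0.705, -0.057]
contact_force: [-0.5, -0.1, -2.2]
opening: 0.275
```

>>> drive_tool --pt "0.2 0 0 0 0" --pt "0.1 0 0 0 0" --pt "0 0 0 0 0" --pt "0 0 0 0 0" --pt "0 0 0 0 0"

```text
time: 25.35
eef_pos: [0.4375, -0.0734, 0.0374]
tcp_rot: [0.705, -0.057, -0.705, -0.057]
contact_force: [0.4, -0.2, -1.4]
opening: 0.274
```

>>> drive_tool --pt "0.1 0 0 0 0" --pt "0 0 0 0 0" --pt "0 0 0 0 0.5" --pt "0 0 0 0 0.5" --pt "0 0 0 0 0.5" --pt "-1.5 0 0 0 0.5" --pt "-4 0 0 0 0.5" --pt "-4.5 0 0 0 0.5" --pt "-4 0 0 0 0.5" --pt "0 0 0 0 0.5"

```text
time: 26.35
eef_pos: [0.4414, -0.0749, 0.1834]
tcp_rot: [0.709, -0.059, -0.7, -0.056]
contact_force: [0.1, -0.3, 0.3]
opening: 0.497
```

>>> drive_tool --pt "0 -4 0 0 0.5" --pt "0 -4 0 0 0.5" --pt "0 0 0 0 0.5" --pt "0 0 0 0 0.5" --pt "0 0 0 0 0.5" --pt "0 0 0 0 0.5"

```text
time: 26.95
eef_pos: [0.4503, 0.0048, 0.176]
tcp_rot: [-0.705, 0.058, 0.705, 0.058]
contact_force: [0.0, -0.4, -0.6]
opening: 0.501
```

```bash
python3 w.py w9
```

```text
26.95 [0.4503 0.0048 0.176 ] [-0.22 -0.17  2.16 -0.    1.15  1.52] 0.5012740789944243
{'vertical_fov': 65.04445223074377, 'cx': 315.6605561451078, 'cy': 240.0767565046683, 'k1': -0.04438990067317058, 'eye': array([ 0.53268803, -0.00955981,  0.31896009]), 'orientation': array([ 0.10634701, -0.12424932,  0.75181215, -0.63877298])}
```

View pics/w9.png

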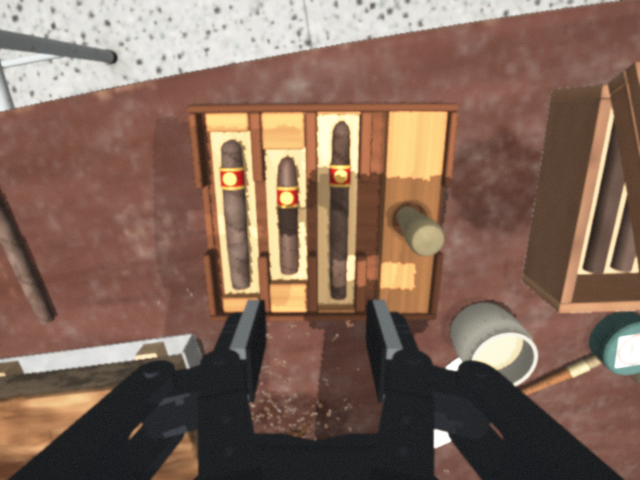

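All four parts look seated: middle (232,142)-(240,288), short (288,157)-(289,274), long (341,122)-(338,298), punch top at (428,239). I'll check these as numbers.

Run:
```python
from h import *
import pickle
c=pickle.load(open("pics/w9.pkl","rb"))
y=np.radians(-9.3); u=np.array([np.cos(y),np.sin(y)]); v=np.array([-u[1],u[0]])
L=dict(mid=(.4592,.0721),short=(.4525,.0288),long=(.4463,-.0137))
for n,p,z in [('mid',[(232,141),(240,289)],.015),('short',[(288,157),(289,275)],.0145),('long',[(341,121),(338,299)],.014)]:
    w=ray(c,p,z)[:,:2]; d=w[0]-w[1]; e=w.mean(0)-L[n]
    print(n,w.mean(0).round(4),'len',np.hypot(*d).round(3),'yaw',np.degrees(np.arctan2(d[1],d[0])).round(1),'along/across mm',(e@u*1e3).round(1),(e@v*1e3).round(1))
print('punch top',ray(c,[(428,239)],.071).round(4))
t=read_camera("top"); cv2.imwrite("pics/top1.png",cv2.resize(t["frame"][165:315,180:520,::-1],None,fx=2.3,fy=2.3))
a=cv2.imread("pics/top0.png")[:,:,::-1].astype(int); d=np.abs(a-t["frame"]).max(2)
print('plain diff',d[195:275,220:243].mean(),d[192:280,290:310].mean(),'ref',d[195:275,245:255].mean())
s=readout.get_state();print(s['time'],s['contact_force'])
```

```text
mid [0.459  0.0698] len 0.129 yaw -10.1 along/across mm 0.1 -2.3
short [0.4523 0.0263] len 0.103 yaw -10.1 along/across mm 0.2 -2.5
long [ 0.4472 -0.0162] len 0.154 yaw -9.1 along/across mm 1.2 -2.3
punch top [[ 0.4373 -0.0738  0.071 ]]
plain diff 7.019021739130435 7.232386363636364 ref 7.4925
27.05 [-0.14093944 -0.45981864 -0.19701643]
```

View pics/top1.png

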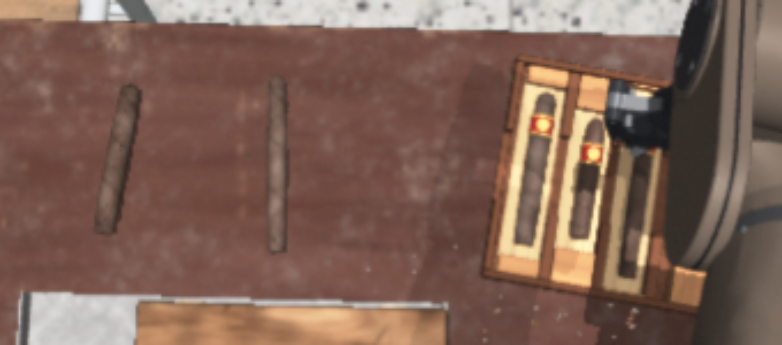

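The top view shows the plain cigars unmoved and the cigars lying in their lanes. All measurements are within tolerance, so I'm handing in.

```bash
python3 -c "
from plant import sign_off; print(sign_off())"
```

```text
the job is handed in; nothing more can be done
None
```

The tray is packed and the job was handed in at about 27 s on the robot's clock; the hand-in gives no verdict.

- **Cigars:** The last wrist-camera check put each banded cigar within about 1.2 mm along and 2.5 mm across of its lane's centre. Each was within about 1° of the lane direction. All three showed the same 2.3–2.5 mm sideways offset, about the size of the camera calibration error and well inside the 11 mm limit.
- **Punch:** It stands upright in the well. Its top is within about 1 mm of the well's centre; I checked its height and tilt only by eye and from the gripper height at release.
- **Plain cigars:** Before-and-after top views show no movement.
- **Robot:** It ended clear of everything. No contact force reading at the end of a move was above about 6 N.
- **Disagreement:** The first top-view estimate of the well was about 4 mm off the wrist-camera readings. I used the wrist readings, which match the stated 60 mm from the nearest lane.

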